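Find the through bush with the probe pin and cap the blind ones

ROBOT

A 6-joint arm with a two-finger parallel gripper is mounted at the origin on the work surface. World frame = base frame: x ahead of the robot, y to its left, z up, the work surface at z = 0. Lengths are in m, angles in rad, forces in N, time in s.
With the tool pointing down it reaches from about 0.275 to 0.875 m from the base axis. Payload 12.5 kg.
Tool frame: the origin (TCP) lies midway between the tips of the shut fingers; the grasp point (between the pads) lies 19 mm behind it; z points along the fingers, y is the line along which they close (so a half turn about z gives the same grasp; the last joint's range is limited). The gripper opens to 85 mm and grips with 20 to 120 N. Pads are 22 mm wide; open, the fingers measure 114 mm over their backs; the gripper's body (76 mm by 85 mm) begins 54 mm behind the grasp point. The pads swing forward as they close: fully open they stand 13 mm farther back than shut.
Start: joints at [1.102, 0.351, 1.652, -0, 1.139, -0.085], TCP at [0.206, 0.51, 0.231] pointing down, gripper open.
Joint ranges: [-2.75, 2.75], [-0.79, 2.1], [0.01, 2.65], [-1.57, 4.71], [0.07, 3.14], [-2.87, 2.87]. Speed limits (rad/s): [2.22, 2.22, 2.79, 3.14, 3.14, 3.14].

INTERFACE

Orientations are given as a 3x3 rotation matrix whose columns are the frame's x, y, z axes.
In Python, from rig import ctrl, viewer, close_job gives the robot as it stands (ctrl), with the cameras (viewer) and the job as plain functions.
- The arm moves only by the shell command python3 jog.py 'ROWS'. ROWS is rows parted by semicolons, their numbers by spaces, 1 to 5 of them, each of 7 numbers: a rotation vector rx, ry, rz in rad, then dx, dy, dz in m, then the opening from 0.0 (shut) to 1.0 (fully open); each row shifts and turns the commanded pose from where the row before left it, along the tool's axes as they then stand; what a row does not reach is not made up. A row lasts 1/8 s, in which the tool goes at most 0.0625 m and 0.188 rad, less where a joint would pass 70% of its speed; a pose out of reach is approached as far as the arm can. The fingers move at their own pace and stop on an object; the grip force is fixed at half the most. Time passes only in rows, so rows that do not move let the fingers close. It prints the time, the measured TCP pose, the force, the opening and the grip force at its end.
- ctrl.sense(): the state, without advancing time (a new reading comes with each control period).
- viewer.grab_frame(name): name is "side" or "top"; returns a dict with "color" (400x640x3 uint8, red, green, blue), "fov_y" (degrees; the focal length in pixels is half the picture's height over the tangent of half this angle, whatever the lens; pixels are square), "cx", "cy" (the principal point, pixels), "extrinsics" (4x4, takes a point from camera to world coordinates). Camera axes: x right, y up, looking along -z (the intrinsics and any distortion apply to the point x, -y, -z); pixel columns grow to the right and rows downward; lengths in m; the calibration is good to about 2 mm. A picture is of the moment at which its call begins. There is no depth.
- close_job(): hands the job in; it is judged then, once.
The state is a dict: "clock": time; "joint_positions": joint angles; "dq": joint speeds; "joint_efforts": joint torques, N m; "ee_pos": TCP position; "tcp_rot": TCP orientation; "wrist_force": force on the tool from outside, world axes, zero at the start; "wrist_torque": the same for the moment, N m; "finger_gap": opening from 0.0 (shut) to 1.0 (fully open); "grasp_force": force on a finger pad.
Only numpy, scipy, OpenCV 4.12 (cv2) and the standard library are available. Lean on these libraries where they do the work, as an engineer would, in place of code of your own. Each camera call takes 0.05 s, during which the arm holds its last target. There are 200 camera calls.

TASK

Only one of the three brass bushes on the check stand is bored right through; the other two are blind and look just the same. Take the probe pin from its slanted holder, feel out the bores with it, leave it standing in the through bush, home on its collar, and press the dust caps of the two blind bushes fully shut. Leave the tub, the wagon and the screwdriver where they are.

Things in the scene. Friction and masses are not known exactly. Their poses are not given: they have to be found in the camera images.
- stand: Fixed stand: light hardwood block 90 mm (x) x 210 mm (y) x 52 mm high with three brass plates 60 x 38 x 8 mm on top, in a row along its y at 64 mm spacing, so the brass tops lie 60 mm above the table. Origin at the centre of the block's underside, z up. The dust caps' hinges are on its +x side.
- bore0 (a point): Centre of the mouth of bore 0 (at the stand's -y end), in the brass top face, 60 mm above the table; axes as the stand's. Bore 10 mm wide (12 mm below the brass), vertical; dark, its depth cannot be seen. A blind bore has a hard floor 22 mm below the mouth, a through bore is open down to the table, 60 mm. Exactly one of the three is through; which one varies.
- bore1 (a point): Centre of the mouth of bore 1 (in the middle), in the brass top face, 60 mm above the table; axes as the stand's. Bore 10 mm wide (12 mm below the brass), vertical; dark, its depth cannot be seen. A blind bore has a hard floor 22 mm below the mouth, a through bore is open down to the table, 60 mm. Exactly one of the three is through; which one varies.
- bore2 (a point): Centre of the mouth of bore 2 (at the stand's +y end), in the brass top face, 60 mm above the table; axes as the stand's. Bore 10 mm wide (12 mm below the brass), vertical; dark, its depth cannot be seen. A blind bore has a hard floor 22 mm below the mouth, a through bore is open down to the table, 60 mm. Exactly one of the three is through; which one varies.
- hinge0 (a point): Point on the hinge axis of the dust cap of bore 0: 26 mm to the stand's +x from the bore's centre, 2.5 mm above the brass. The axis is the stand's y.
- hinge1 (a point): Point on the hinge axis of the dust cap of bore 1: 26 mm to the stand's +x from the bore's centre, 2.5 mm above the brass. The axis is the stand's y.
- hinge2 (a point): Point on the hinge axis of the dust cap of bore 2: 26 mm to the stand's +x from the bore's centre, 2.5 mm above the brass. The axis is the stand's y.
- cap0 (a joint): Angle of the steel dust cap of bore 0, rad: 0 = shut, flat over the bore; grows as it swings up and back to the stand's +x; 1.57 = upright, limit 1.95. Starts at 1.45 to 1.9. Disc 32 mm wide, 5 mm thick, its centre 26 mm and its far edge 42 mm from the hinge axis. The hinge is stiff (0.03 N m): the cap stays where it is left; about 1 N at its edge moves it.
- cap1 (a joint): Angle of the steel dust cap of bore 1, rad: 0 = shut, flat over the bore; grows as it swings up and back to the stand's +x; 1.57 = upright, limit 1.95. Starts at 1.45 to 1.9. Disc 32 mm wide, 5 mm thick, its centre 26 mm and its far edge 42 mm from the hinge axis. The hinge is stiff (0.03 N m): the cap stays where it is left; about 1 N at its edge moves it.
- cap2 (a joint): Angle of the steel dust cap of bore 2, rad: 0 = shut, flat over the bore; grows as it swings up and back to the stand's +x; 1.57 = upright, limit 1.95. Starts at 1.45 to 1.9. Disc 32 mm wide, 5 mm thick, its centre 26 mm and its far edge 42 mm from the hinge axis. The hinge is stiff (0.03 N m): the cap stays where it is left; about 1 N at its edge moves it.
- holder: Fixed dark wooden holder for the pin: a base 100 x 70 x 18 mm with a 50 x 50 x 65 mm block on it that leans 0.35 rad (20 degrees) towards the holder's -x. Origin at the centre of the base's underside, z up. The pin's hole runs along the leaning block's centre line and is 10 mm in diameter.
- pin: Loose probe pin, 134 mm long, 70 g: steel shank 8 mm thick, 50 mm long, tapered tip; steel collar 20 mm wide, 4 mm thick; round wooden handle 15 mm thick, 80 mm long. Origin at the tip, z towards the handle's end (handle from z = 54 to 134 mm). Starts in the holder, leaning with it, collar on the block's mouth. Home in the through bore, the collar rests on the brass, the tip 50 mm below the mouth.
- tub: Bystander: closed cream plastic food tub 138 x 138 x 84 mm, 0.3 kg, loose; origin at the centre of its underside.
- wagon: Bystander: model goods wagon 39 x 130 x 52 mm, long along its y, loose; origin at the centre of its underside.
- screwdriver: Bystander: screwdriver lying along its x, loose, under 250 mm long; the origin lies under it.

How it is judged:
At the end, for the whole second after the job is handed in: The pin is at rest, released, upright within 0.15 rad in the through bore, its tip at least 46 mm below the mouth (home is 50 mm), and the caps of the other two bores stand at less than 0.12 rad ((((z of pin in the frame of bore0 below -0.046 m and horizontal distance between pin and bore0 below 0.008 m) and value of joint each of cap1, cap2 below 0.12 rad) or ((z of pin in the frame of bore1 below -0.046 m and horizontal distance between pin and bore1 below 0.008 m) and value of joint each of cap0, cap2 below 0.12 rad) or ((z of pin in the frame of bore2 below -0.046 m and horizontal distance between pin and bore2 below 0.008 m) and value of joint each of cap0, cap1 below 0.12 rad)) and angle between pin's own z axis and vertical below 0.15 rad and linear speed of pin below 0.02 m/s); the robot touches nothing.
It fails at once if the cream tub is pushed more than 30 mm from its place (distance of tub from where it was at the start of the episode above 0.03 m).
It fails at once if the model wagon is pushed more than 30 mm from its place (distance of wagon from where it was at the start of the episode above 0.03 m).
It fails at once if the screwdriver is pushed more than 30 mm from its place (distance of screwdriver from where it was at the start of the episode above 0.03 m).
It also fails if it takes over 64 s, if anything falls off the work surface, if the arm or the gripper's body presses on something with over 40 N, if the wrist force passes 120 N, or if a joint passes its speed limit or range.

## Working session

There is one attempt and no reset: what is moved stays moved. The work goes in short steps, Python scripts to look and compute and a shell command to move; the robot and the scene stay as the last step left them, time stands still between calls to the robot, and variables do not carry over. Pictures are saved under pics/ and viewed, at most 10 in all, crops included, and the job is handed in when it is done.

```bash
ls; mkdir -p pics; python3 - <<'E'
from rig import ctrl, viewer, close_job
import cv2,numpy as np,pickle
s=ctrl.sense();print(s)
d={}
for n in("side","top"):
    f=viewer.grab_frame(n);d[n]=f
    cv2.imwrite(f'pics/{n}0.png',f['color'][:,:,::-1]);print(n,{k:v for k,v in f.items() if k!='color'})
pickle.dump(d,open('f0.pkl','wb'))
E
```

```text
jog.py
pics
rig.py
{'clock': 0.0, 'joint_positions': array([ 1.10241324e+00,  3.51255485e-01,  1.65244698e+00, -8.19695621e-06,
        1.13909481e+00, -8.45905515e-02]), 'dq': array([ 4.36527012e-04, -3.97809943e-04,  2.30325594e-03,  6.43854348e-04,
        1.31862180e-03, -8.59867991e-05]), 'joint_efforts': array([-8.65205993e-05, -5.06117678e+01, -2.91395742e+01, -1.81311370e-04,
        4.66863843e-03, -1.30047593e-05]), 'ee_pos': array([0.20576064, 0.50969349, 0.23073918]), 'tcp_rot': array([[-9.27252492e-01,  3.74436280e-01, -5.37176390e-04],
       [ 3.74436654e-01,  9.27251870e-01, -1.07824444e-03],
       [ 9.43639739e-05, -1.20094338e-03, -9.99999274e-01]]), 'wrist_force': array([-0.49662501, -0.30357472, -0.50919438]), 'wrist_torque': array([ 0.00441345, -0.02302693,  0.00098301]), 'grasp_force': 0.0, 'finger_gap': 0.9991525751292653}
side {'fov_y': 50.00110056154308, 'cx': 319.8399594312686, 'cy': 194.50332496280572, 'extrinsics': array([[ 0.99802176,  0.03922706, -0.0491304 ,  0.45132417],
       [-0.06284166,  0.59923822, -0.79810054, -0.92044074],
       [-0.00186632,  0.79960915,  0.60051788,  0.76607231],
       [ 0.        ,  0.        ,  0.        ,  1.        ]])}
top {'fov_y': 46.628198620058, 'cx': 317.7087018086373, 'cy': 203.44545604614234, 'extrinsics': array([[-0.02866847,  0.99647444, -0.07884677,  0.42756038],
       [-0.99946314, -0.02982713, -0.01355649,  0.00860772],
       [-0.01586047,  0.07841579,  0.99679457,  1.35745702],
       [ 0.        ,  0.        ,  0.        ,  1.        ]])}
```

View pics/side0.png

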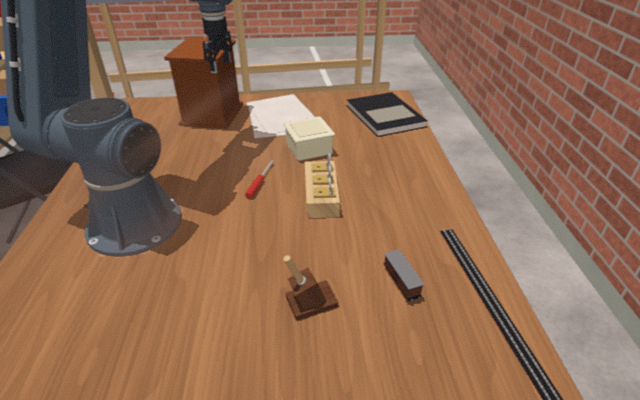

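View pics/top0.png

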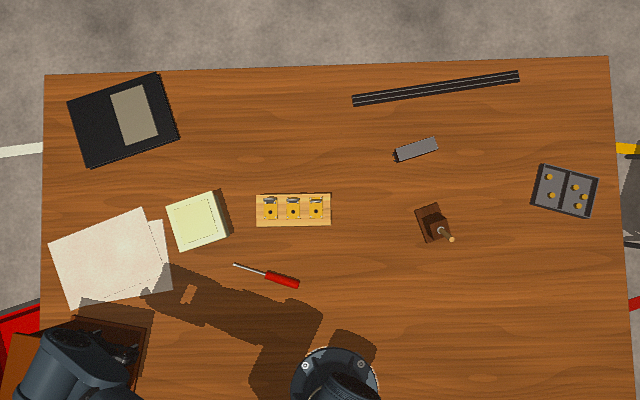

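The side view shows the stand near (322,188) and the holder at (310,290), with the pin's end at (287,259). In the top view the bores are near (270,211), (293,211) and (316,211), and the pin end is near (452,239). The tub sits right beside the stand's +y end. Next I'll look at enlarged crops.

```bash
cat > h.py <<'E'
import cv2,numpy as np,pickle
def K(f):
    h=f['color'].shape[0];F=h/2/np.tan(np.radians(f['fov_y'])/2)
    return np.array([[F,0,f['cx']],[0,F,f['cy']],[0,0,1]])
def ray(f,p):
    E=f['extrinsics'];d=np.linalg.inv(K(f))@[p[0],p[1],1]
    d=E[:3,:3]@(d*[1,-1,-1]);return E[:3,3],d/np.linalg.norm(d)
def plane(f,p,z):
    o,d=ray(f,p);return o+d*(z-o[2])/d[2]
def proj(f,X):
    E=f['extrinsics'];c=E[:3,:3].T@(np.asarray(X)-E[:3,3])*[1,-1,-1];u=K(f)@c;return u[:2]/u[2]
def tri(f,p,g,q):
    o,d=ray(f,p);o2,e=ray(g,q);t=np.linalg.lstsq(np.c_[d,-e],o2-o,rcond=None)[0]
    a=o+d*t[0];b=o2+e*t[1];return (a+b)/2,np.linalg.norm(a-b)
E
python3 - <<'E'
from h import *
d=pickle.load(open('f0.pkl','rb'));t=d['top']['color'];s=d['side']['color']
def c(im,x,y,w,h): return cv2.resize(im[y:y+h,x:x+w],(w*8,h*8)[:2] if 0 else (400,300),interpolation=cv2.INTER_CUBIC)
# each crop 4:3
m=np.vstack([np.hstack([c(t,248,180,92,69),c(t,405,194,72,54)]),np.hstack([c(s,280,155,88,66),c(s,270,250,88,66)])])
cv2.imwrite('pics/m0.png',m[:,:,::-1])
E
```

```text
(no output)
```

View pics/m0.png

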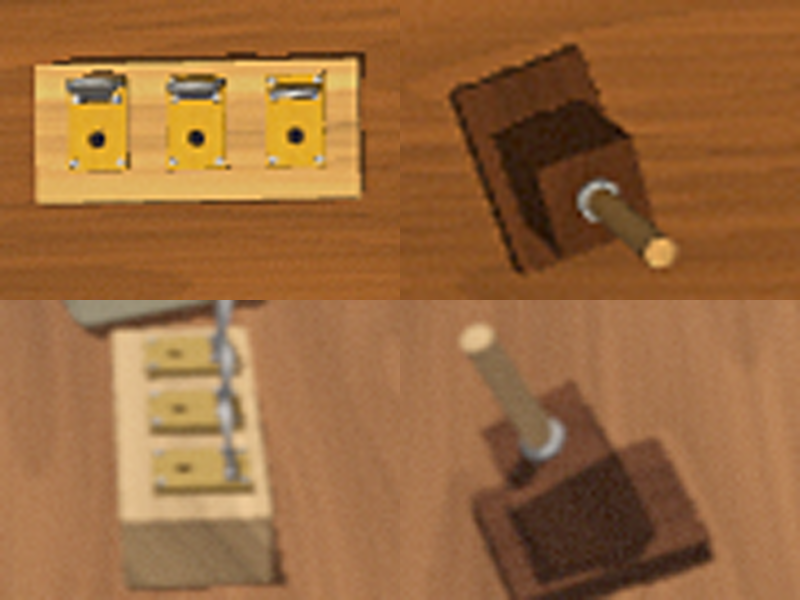

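```bash
python3 - <<'E'
from h import *
d=pickle.load(open('f0.pkl','rb'));T=d['top'];S=d['side']
def dark(f,p,r,ksz):
    g=f['color'].max(2).astype(float);x,y=int(round(p[0])),int(round(p[1]))
    w=g[y-r:y+r+1,x-r:x+r+1];m=np.clip(np.percentile(w,70)-w-20,0,None)
    yy,xx=np.mgrid[y-r:y+r+1,x-r:x+r+1];return np.array([(m*xx).sum(),(m*yy).sum()])/m.sum()
B=[]
for tp,sp in [((295,135),(183,467)),((196,138),(180,408)),((97,139),(175,353))]:
    t=(248+tp[0]*.23-.4,180+tp[1]*.23-.4);s=(280+sp[0]*.22-.4,155+(sp[1]-300)*.22-.4)
    t2=dark(T,t,3,0);s2=dark(S,s,2,0)
    X,e=tri(T,t2,S,s2);B.append(plane(T,t2,.06));print('bore',t,t2,s,s2,X.round(4),e.round(4),plane(T,t2,.06).round(4),plane(S,s2,.06).round(4))
# stand corners in the top view crop
c=[(248+x*.23-.4,180+y*.23-.4) for x,y in((35,65),(361,58),(362,198),(36,204))]
print('corners',[plane(T,p,.052).round(4)[:2] for p in c])
def tt(a,b):
    X,e=tri(T,(405+(a[0]-400)*.18-.4,194+a[1]*.18-.4),S,(270+(b[0]-400)*.22-.4,250+(b[1]-300)*.22-.4));print(X.round(4),e.round(4));return X
E=tt((661,251),(477,338));C=tt((599,201),(543,438))
a=E-C;print('len',np.linalg.norm(a),'tilt',np.arccos(a[2]/np.linalg.norm(a)),'az',np.arctan2(a[1],a[0]))
print('yaw stand',np.arctan2(-(B[2]-B[0])[0],(B[2]-B[0])[1]))
# base corners of holder top view, at z=.018, gives yaw
print([plane(T,(405+(x-400)*.18-.4,194+y*.18-.4),.018).round(4)[:2] for x,y in((450,92),(577,45),(523,272))])
E
```

```text
bore (315.45000000000005, 210.65) [315.52047112 210.78519349] (319.86, 191.34) [319.9608405  191.55491882] [0.5101 0.033  0.0589] 0.0005 [0.5098 0.033  0.06  ] [0.5103 0.0315 0.06  ]
bore (292.68, 211.34) [292.68708609 211.30960265] (319.20000000000005, 178.35999999999999) [318.94687915 178.48339973] [0.5109 0.0971 0.0584] 0.0012 [0.5102 0.097  0.06  ] [0.5114 0.0949 0.06  ]
bore (269.91, 211.57) [269.87041157 211.65850945] (318.1, 166.26) [317.99173554 166.38016529] [0.5119 0.1613 0.0583] 0.0013 [0.5111 0.1611 0.06  ] [0.5124 0.1587 0.06  ]
corners [array([0.5613, 0.2014]), array([ 0.5595, -0.011 ]), array([ 0.4686, -0.0088]), array([0.4709, 0.2023])]
[ 0.4218 -0.3159  0.1578] 0.0012
[ 0.4477 -0.3072  0.0823] 0.0029
len 0.08026239561021908 tilt 0.3468729640703594 az -2.8180391234139033
yaw stand -0.010511424830558195
[array([ 0.5058, -0.249 ]), array([ 0.5283, -0.3158]), array([ 0.4118, -0.2823])]
```

```bash
cat >> h.py <<'E'
from scipy.spatial.transform import Rotation as Ro
V=Ro.from_euler('z',-.0105).as_matrix()@np.diag([-1.,1,-1])
ax=np.array([np.sin(.35)*np.cos(-2.805),np.sin(.35)*np.sin(-2.805),np.cos(.35)])
w=np.cross([0,0,1],ax);w*=.35/np.linalg.norm(w)
L=Ro.from_rotvec(w).as_matrix()@V     # leaning grasp
def go(X,R,s=None):
    from rig import ctrl, viewer, close_job
    s=s or ctrl.sense();A=s['tcp_rot']
    D=np.array(X)-s['ee_pos'];r=Ro.from_matrix(A.T@R).as_rotvec()
    print('t %.2f'%s['clock'],'rot',r.round(4),'d before',(A.T@D).round(4),'d after',(R.T@D).round(4),'F',s['wrist_force'].round(1),'gap',s['finger_gap'].round(3),'pos',s['ee_pos'].round(4))
E
python3 - <<'E'
from h import *
M=np.array([.43475,-.31155,.12005]);T=M-.012*ax
print(ax,T); go(T-0+.07*ax,L)
E
```

```text
[-0.32365627 -0.11324984  0.93937271] [ 0.43863388 -0.310191    0.10877753]Traceback (most recent call last):
  File "<stdin>", line 3, in <module>
  File "h.py", line 24, in go
    print('t %.2f'%s['clock'],'rot',r.round(4),'d before',(A.T@D).round(4),'d after',(R.T@D).round(4),'F',s['wrist_force'].round(1),'gap',s['finger_gap'].round(3),'pos',s['ee_pos'].round(4))
                                                                                                                                          ^^^^^^^^^^^^^^^^^^^^^
AttributeError: 'float' object has no attribute 'round'
```

```bash
sed -i "s/s\['finger_gap'\].round(3)/round(float(s['finger_gap']),3)/" h.py
python3 - <<'E'
from h import *
M=np.array([.43475,-.31155,.12005]);T=M-.012*ax
go(T-0+.07*ax,L)
E
```

```text
t 0.10 rot [-0.1801 -0.3033 -0.3693] d before [-0.5049 -0.6889  0.0569] d after [-0.205  -0.8306  0.0272] F [-0.6 -0.6 -0.1] gap 1.002 pos [0.2058 0.5097 0.2308]
```

```bash
R='0 0 0 -.036 -.049 0 1'
python3 jog.py '0 0 0 -.036 -.049 0 1;0 0 0 -.036 -.049 0 1;0 0 0 -.036 -.049 0 1;0 0 0 -.036 -.049 0 1;0 0 0 -.036 -.049 0 1'
python3 jog.py '0 0 0 -.036 -.049 0 1;0 0 0 -.036 -.049 0 1;0 0 0 -.036 -.049 0 1;0 0 0 -.036 -.049 0 1;0 0 0 -.036 -.049 0 1'
python3 jog.py '0 0 0 -.036 -.049 0 1;0 0 0 -.036 -.049 0 1;0 0 0 -.036 -.049 0 1;-.06 -.1 -.12 0 0 0 1;-.06 -.1 -.12 0 0 0 1'
python3 jog.py '-.06 -.1 -.12 0 0 0 1;0 0 0 0 0 0 1'
python3 - <<'E'
from h import *
M=np.array([.43475,-.31155,.12005]);T=M-.012*ax
go(T-0+.07*ax,L)
E
```

```text
clock: 0.72
ee_pos: [0.281, 0.2136, 0.2312]
tcp_rot: [[-0.928, 0.374, 0.0], [0.374, 0.928, 0.0], [-0.0, 0.0, -1.0]]
wrist_force: [0.9, 0.2, 0.4]
finger_gap: 1.0
grasp_force: 0.0
clock: 1.35
ee_pos: [0.3562, -0.0813, 0.2314]
tcp_rot: [[-0.927, 0.375, 0.001], [0.375, 0.927, -0.0], [-0.001, 0.0, -1.0]]
wrist_force: [1.0, 0.9, 1.2]
finger_gap: 0.997
grasp_force: 0.0
clock: 1.98
ee_pos: [0.4013, -0.2563, 0.2308]
tcp_rot: [[-0.966, 0.128, 0.224], [0.146, 0.987, 0.064], [-0.213, 0.095, -0.972]]
wrist_force: [1.0, -0.1, -0.4]
finger_gap: 1.001
grasp_force: 0.0
clock: 2.22
ee_pos: [0.4003, -0.2562, 0.2308]
tcp_rot: [[-0.948, 0.006, 0.318], [0.044, 0.993, 0.112], [-0.315, 0.121, -0.941]]
wrist_force: [0.3, -0.0, 1.0]
finger_gap: 1.0
grasp_force: 0.0
t 2.23 rot [-0.001  -0.0056 -0.0154] d before [ 0.0002 -0.0681  0.051 ] d after [ 0.0015 -0.0682  0.0509] F [ 0.3 -0.   1. ] gap 1.0 pos [ 0.4003 -0.2562  0.2308]
```

```bash
python3 jog.py '0 -.0055 -.0155 0 -.034 .0 1;0 0 0 0 -.034 0 1;0 0 0 0 0 .045 .7;0 0 0 0 0 .04 .6;0 0 0 0 0 .035 .6'
python3 jog.py '0 0 0 0 0 0 .6;0 0 0 0 0 0 .6'
python3 - <<'E'
from h import *
from rig import ctrl, viewer, close_job
M=np.array([.43475,-.31155,.12005]);T=M-.012*ax
go(T,L)
o=[]
for n,(x,y,w,h) in dict(top=(395,180,96,72),side=(250,215,96,72)).items():
    f=viewer.grab_frame(n);o.append(cv2.resize(f['color'][y:y+h,x:x+w],(400,300),interpolation=cv2.INTER_CUBIC))
cv2.imwrite('pics/g1.png',np.hstack(o)[:,:,::-1])
E
```

```text
clock: 2.85
ee_pos: [0.4412, -0.3093, 0.1091]
tcp_rot: [[-0.947, -0.008, 0.322], [0.03, 0.993, 0.112], [-0.321, 0.116, -0.94]]
wrist_force: [0.5, -0.7, -0.1]
finger_gap: 0.599
grasp_force: 0.0
clock: 3.1
ee_pos: [0.4409, -0.3102, 0.1117]
tcp_rot: [[-0.946, -0.01, 0.324], [0.027, 0.993, 0.111], [-0.323, 0.114, -0.939]]
wrist_force: [0.1, 0.9, -0.3]
finger_gap: 0.602
grasp_force: 0.0
t 3.10 rot [-0.0018  0.0007  0.0022] d before [ 0.0031 -0.0003  0.002 ] d after [ 0.0031 -0.0003  0.002 ] F [ 0.1  0.9 -0.3] gap 0.602 pos [ 0.4409 -0.3102  0.1117]
```

View pics/g1.png

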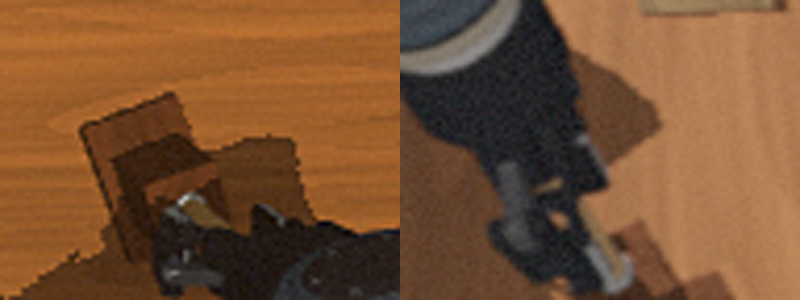

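The handle sits between the fingers in both views: collar near (185,200) in the left crop, handle near (600,240) in the right. I'll correct by 3 mm and close.

```bash
python3 jog.py '0 0 0 .003 0 .002 .4;0 0 0 0 0 0 .25;0 0 0 0 0 0 0;0 0 0 0 0 0 0;0 0 0 0 0 0 0'
python3 jog.py '0 0 0 0 0 0 0;0 0 0 0 0 0 0'
```

```text
clock: 3.82
ee_pos: [0.4383, -0.3096, 0.1079]
tcp_rot: [[-0.946, -0.012, 0.324], [0.026, 0.993, 0.112], [-0.324, 0.115, -0.939]]
wrist_force: [-3.4, 1.4, 5.7]
finger_gap: 0.16
grasp_force: 58.4
clock: 4.08
ee_pos: [0.4383, -0.3096, 0.1079]
tcp_rot: [[-0.946, -0.012, 0.324], [0.026, 0.993, 0.112], [-0.324, 0.115, -0.939]]
wrist_force: [-3.7, 0.1, 4.9]
finger_gap: 0.156
grasp_force: 58.4
```

```bash
python3 jog.py '0 0 0 0 0 -.01 0;0 0 0 0 0 -.015 0;0 0 0 0 0 -.015 0;0 0 0 0 0 -.02 0;0 0 0 0 0 -.03 0'
python3 jog.py '0 0 0 0 0 -.04 0;0 0 0 0 0 0 0'
python3 - <<'E'
from h import *
go([.5105,.0975,.215],V)
E
```

```text
clock: 4.7
ee_pos: [0.4085, -0.3197, 0.1934]
tcp_rot: [[-0.946, -0.011, 0.324], [0.027, 0.993, 0.112], [-0.323, 0.115, -0.939]]
wrist_force: [-0.7, -0.6, -0.6]
finger_gap: 0.16
grasp_force: 58.4
clock: 4.95
ee_pos: [0.3961, -0.3256, 0.2332]
tcp_rot: [[-0.945, -0.011, 0.327], [0.026, 0.994, 0.107], [-0.327, 0.11, -0.939]]
wrist_force: [-0.2, -0.7, -1.5]
finger_gap: 0.156
grasp_force: 58.5
t 4.95 rot [0.1126 0.3333 0.0025] d before [-0.0911  0.4173  0.0999] d after [-0.1099  0.4243  0.0182] F [-0.2 -0.7 -1.5] gap 0.156 pos [ 0.3961 -0.3256  0.2332]
```

```bash
python3 jog.py '.0563 .1667 .001 0 0 0 0;.0563 .1666 .001 0 0 0 0;0 0 0 -.0137 .053 0 0;0 0 0 -.0137 .053 0 0;0 0 0 -.0137 .053 0 0'
python3 jog.py '0 0 0 -.0137 .053 0 0;0 0 0 -.0137 .053 0 0;0 0 0 -.0137 .053 0 0;0 0 0 -.0137 .053 0 0;0 0 0 -.0137 .053 0 0'
python3 jog.py '0 0 0 0 0 .016 0;0 0 0 0 0 0 0'
python3 - <<'E'
from h import *
from rig import ctrl, viewer, close_job
go([.5105,.0975,.215],V)
o=[];d={}
for n,(x,y,w,h) in dict(top=(245,170,96,72),side=(280,130,96,72)).items():
    f=viewer.grab_frame(n);d[n]=f;o.append(cv2.resize(f['color'][y:y+h,x:x+w],(400,300),interpolation=cv2.INTER_CUBIC))
x,y,w,h=(260,100,128,96)
o=[np.hstack([o[0],o[1]]),]
cv2.imwrite('pics/g2.png',np.vstack(o)[:,:,::-1]);pickle.dump(d,open('f2.pkl','wb'))
print(proj(d['side'],[.5105,.0975,.134]),proj(d['side'],[.5105,.0975,.06]))
E
```

```text
clock: 5.58
ee_pos: [0.4387, -0.1638, 0.2302]
tcp_rot: [[-1.0, 0.009, -0.003], [0.009, 1.0, 0.005], [0.003, 0.005, -1.0]]
wrist_force: [0.3, 0.2, -0.6]
finger_gap: 0.159
grasp_force: 58.6
clock: 6.2
ee_pos: [0.5095, 0.1006, 0.2312]
tcp_rot: [[-1.0, 0.009, -0.003], [0.009, 1.0, 0.005], [0.003, 0.005, -1.0]]
wrist_force: [0.7, -1.2, -1.0]
finger_gap: 0.155
grasp_force: 58.6
clock: 6.45
ee_pos: [0.5083, 0.0986, 0.214]
tcp_rot: [[-1.0, 0.008, -0.006], [0.008, 1.0, 0.004], [0.006, 0.004, -1.0]]
wrist_force: [0.0, -0.2, -0.5]
finger_gap: 0.16
grasp_force: 58.7
t 6.45 rot [ 0.0041 -0.0064  0.0022] d before [-0.0022 -0.001  -0.0011] d after [-0.0022 -0.001  -0.001 ] F [ 0.  -0.2 -0.5] gap 0.16 pos [0.5083 0.0986 0.214 ]
[318.50088751 156.13333421] [318.5966963  177.98618988]
```

View pics/g2.png

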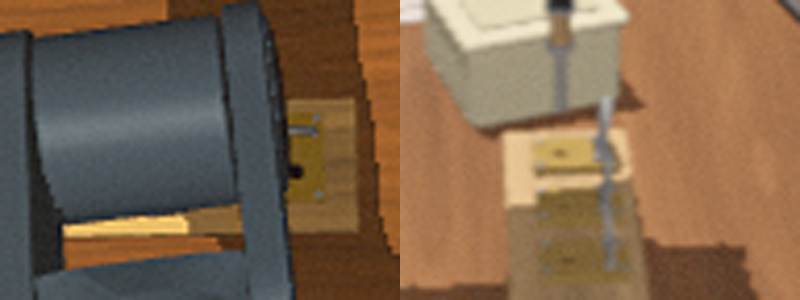

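The side crop shows the shank from collar (561,47) to tip (560,112), i.e. tip near pixel (318.4,156.9). That is upright and close to the prediction. I'll measure it to sub-pixel against the earlier frame.

```bash
python3 - <<'E'
from h import *
a=pickle.load(open('f0.pkl','rb'))['side'];b=pickle.load(open('f2.pkl','rb'))['side']
D=np.abs(a['color'].astype(float)-b['color']).sum(2)
P=[]
for r in range(140,161):
    w=D[r,309:329];w=np.clip(w-np.median(w)-25,0,None);c=(w*np.arange(309,329)).sum()/max(w.sum(),1);print(r,round(c,2),int(w.sum()));P.append((r,c))
X=np.array([.5083,.0986,.214])
for z in(.133,.183):print(z,proj(b,[X[0],X[1],z]))
# same but shank offset by +1 mm x
print(proj(b,[X[0]+.001,X[1],.133]),proj(b,[X[0],X[1],.133+.001]),proj(b,[X[0],X[1]+.001,.133]))
E
```

```text
140 317.91 303
141 317.53 221
142 318.11 72
143 318.17 54
144 318.12 50
145 318.09 68
146 317.88 66
147 318.35 57
148 318.47 55
149 318.08 66
150 318.2 66
151 318.26 65
152 318.49 48
153 318.13 62
154 318.37 63
155 318.11 64
156 0.0 0
157 0.0 0
158 0.0 0
159 0.0 0
160 0.0 0
0.133 [317.69111476 156.2585817 ]
0.183 [317.6014735  140.57094311]
[318.0490031  156.24608907] [317.68936605 155.95255038] [317.6700322  156.06938194]
```

```bash
python3 jog.py '.004 -.006 .002 -.0017 -.002 .03 0;0 0 0 0 0 .026 0;0 0 0 0 0 0 0'
python3 - <<'E'
from h import *
go([.510,.0965,.145],V)
E
python3 jog.py '0 0 0 0 0 .004 0;0 0 0 0 0 .004 0;0 0 0 0 0 .003 0'
python3 - <<'E'
from h import *
go([.510,.0965,.141],V)
E
```

```text
clock: 6.92
ee_pos: [0.5103, 0.096, 0.1586]
tcp_rot: [[-1.0, 0.012, 0.0], [0.012, 1.0, 0.0], [-0.0, 0.0, -1.0]]
wrist_force: [0.3, -0.5, 0.3]
finger_gap: 0.158
grasp_force: 58.7
t 6.92 rot [ 0.0003  0.0002 -0.0018] d before [0.0003 0.0005 0.0136] d after [0.0003 0.0005 0.0136] F [ 0.3 -0.5  0.3] gap 0.158 pos [0.5103 0.096  0.1586]
clock: 7.3
ee_pos: [0.5113, 0.097, 0.1488]
tcp_rot: [[-1.0, 0.011, 0.004], [0.011, 1.0, 0.001], [-0.004, 0.001, -1.0]]
wrist_force: [-0.3, 0.2, -1.5]
finger_gap: 0.158
grasp_force: 58.7
t 7.30 rot [ 0.0007  0.0036 -0.0003] d before [ 0.0014 -0.0005  0.0077] d after [ 0.0013 -0.0005  0.0078] F [-0.3  0.2 -1.5] gap 0.158 pos [0.5113 0.097  0.1488]
```

```bash
python3 - <<'E'
from h import *
from rig import ctrl, viewer, close_job
f=viewer.grab_frame('side');s=ctrl.sense();print(s['ee_pos'],s['clock'])
cv2.imwrite('pics/g3.png',cv2.resize(f['color'][130:202,280:376],(800,600),interpolation=cv2.INTER_CUBIC)[:,:,::-1])
E
```

```text
[0.51114065 0.09700476 0.14831415] 7.35
```

View pics/g3.png

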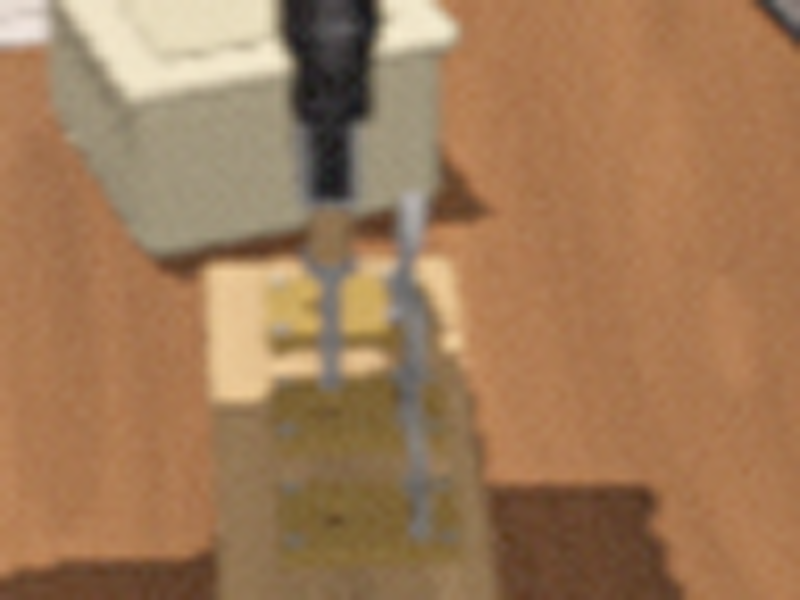

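The tip (332,388) is almost in line with bore 1 (about 330,410) and roughly 7 mm above it, so I'll lower it.

```bash
python3 jog.py '0 -.003 0 .0006 0 .004 0;0 0 0 0 0 .003 0;0 0 0 0 0 .003 0'
python3 jog.py '0 0 0 0 0 .003 0;0 0 0 0 0 0 0'
```

```text
clock: 7.72
ee_pos: [0.5106, 0.0971, 0.1382]
tcp_rot: [[-1.0, 0.011, 0.006], [0.011, 1.0, 0.001], [-0.006, 0.001, -1.0]]
wrist_force: [-0.2, -0.4, -1.8]
finger_gap: 0.159
grasp_force: 58.7
clock: 7.98
ee_pos: [0.5105, 0.0972, 0.1352]
tcp_rot: [[-1.0, 0.011, 0.005], [0.011, 1.0, 0.001], [-0.005, 0.001, -1.0]]
wrist_force: [0.6, 1.5, -1.8]
finger_gap: 0.162
grasp_force: 58.6
```

```bash
python3 jog.py '0 .005 0 0 0 .003 0;0 0 0 0 0 .003 0;0 0 0 0 0 .003 0'
python3 jog.py '0 0 0 0 0 .003 0;0 0 0 0 0 .002 0'
python3 jog.py '0 0 0 0 0 .002 0;0 0 0 0 0 0 0'
```

```text
clock: 8.35
ee_pos: [0.5107, 0.0972, 0.1263]
tcp_rot: [[-1.0, 0.011, 0.001], [0.011, 1.0, 0.001], [-0.001, 0.001, -1.0]]
wrist_force: [-0.5, 2.2, 0.8]
finger_gap: 0.153
grasp_force: 58.9
clock: 8.6
ee_pos: [0.5107, 0.0971, 0.1213]
tcp_rot: [[-1.0, 0.011, 0.001], [0.011, 1.0, 0.001], [-0.001, 0.001, -1.0]]
wrist_force: [-0.1, 3.3, 1.1]
finger_gap: 0.156
grasp_force: 58.9
clock: 8.85
ee_pos: [0.5106, 0.0971, 0.1193]
tcp_rot: [[-1.0, 0.011, 0.001], [0.011, 1.0, 0.001], [-0.001, 0.001, -1.0]]
wrist_force: [0.6, 3.3, -2.4]
finger_gap: 0.162
grasp_force: 58.6
```

```bash
python3 jog.py '0 0 0 0 .0004 .002 0;0 0 0 0 0 .002 0'
python3 jog.py '0 0 0 0 0 .002 0;0 0 0 0 0 .002 0'
```

```text
clock: 9.1
ee_pos: [0.5122, 0.0974, 0.1178]
tcp_rot: [[-1.0, 0.011, 0.005], [0.011, 1.0, 0.001], [-0.005, 0.001, -1.0]]
wrist_force: [-5.4, 0.2, 37.8]
finger_gap: 0.158
grasp_force: 62.5
clock: 9.35
ee_pos: [0.5147, 0.0975, 0.1162]
tcp_rot: [[-1.0, 0.01, 0.011], [0.01, 1.0, 0.001], [-0.011, 0.001, -1.0]]
wrist_force: [-3.1, -1.2, 55.6]
finger_gap: 0.157
grasp_force: 64.3
```

Bore 1 has a floor at TCP z ≈ 0.1185, so it's blind. On to bore 0.

```bash
python3 jog.py '0 0 0 0 0 -.01 0;0 0 0 0 0 -.016 0;0 0 0 0 0 -.016 0;0 0 0 0 -.032 0 0;0 0 0 0 -.032 0 0'
python3 jog.py '0 0 0 0 0 0 0'
python3 - <<'E'
from h import *
go([.5100,.0335,.142],V)
E
```

```text
clock: 9.98
ee_pos: [0.5094, 0.0326, 0.1536]
tcp_rot: [[-1.0, 0.01, -0.0], [0.01, 1.0, 0.0], [0.0, 0.0, -1.0]]
wrist_force: [0.4, 0.1, -0.4]
finger_gap: 0.157
grasp_force: 59.2
clock: 10.1
ee_pos: [0.5095, 0.0319, 0.1535]
tcp_rot: [[-1.0, 0.013, -0.0], [0.013, 1.0, 0.0], [0.0, 0.0, -1.0]]
wrist_force: [0.7, 0.6, -0.8]
finger_gap: 0.16
grasp_force: 59.2
t 10.10 rot [ 0.0002 -0.0003 -0.0024] d before [-0.0005  0.0016  0.0115] d after [-0.0005  0.0016  0.0115] F [ 0.7  0.6 -0.8] gap 0.16 pos [0.5095 0.0319 0.1535]
```

```bash
python3 jog.py '0 0 -.002 -.0005 .0014 .004 0;0 0 0 0 0 .007 0;0 0 0 0 0 .003 0;0 0 0 0 0 .002 0'
python3 jog.py '0 0 0 0 0 .003 0;0 0 0 0 0 0 0'
```

```text
clock: 10.6
ee_pos: [0.5109, 0.0353, 0.1377]
tcp_rot: [[-1.0, 0.008, 0.002], [0.008, 1.0, 0.001], [-0.002, 0.001, -1.0]]
wrist_force: [1.6, -0.6, 1.6]
finger_gap: 0.161
grasp_force: 59.4
clock: 10.85
ee_pos: [0.5109, 0.0349, 0.1342]
tcp_rot: [[-1.0, 0.009, 0.002], [0.009, 1.0, 0.0], [-0.002, 0.0, -1.0]]
wrist_force: [5.0, -0.8, -3.1]
finger_gap: 0.157
grasp_force: 59.0
```

```bash
python3 jog.py '0 0 0 -.0005 -.0003 .003 0;0 0 0 0 0 .003 0;0 0 0 0 0 .003 0;0 0 0 0 0 .002 0'
python3 jog.py '0 0 0 0 0 .002 0;0 0 0 0 0 .002 0'
python3 jog.py '0 0 0 0 0 .002 0;0 0 0 0 0 .001 0'
```

```text
clock: 11.35
ee_pos: [0.5112, 0.0345, 0.1233]
tcp_rot: [[-1.0, 0.009, 0.001], [0.009, 1.0, 0.001], [-0.001, 0.001, -1.0]]
wrist_force: [4.8, -2.2, 1.7]
finger_gap: 0.155
grasp_force: 59.2
clock: 11.6
ee_pos: [0.5112, 0.0345, 0.1194]
tcp_rot: [[-1.0, 0.009, 0.001], [0.009, 1.0, 0.001], [-0.001, 0.001, -1.0]]
wrist_force: [5.0, -0.6, 3.3]
finger_gap: 0.156
grasp_force: 59.2
clock: 11.85
ee_pos: [0.5117, 0.0346, 0.1173]
tcp_rot: [[-1.0, 0.009, 0.003], [0.009, 1.0, 0.001], [-0.003, 0.001, -1.0]]
wrist_force: [2.1, -0.5, 16.9]
finger_gap: 0.157
grasp_force: 60.5
```

```bash
python3 jog.py '0 0 0 0 0 .002 0;0 0 0 0 0 0 0'
```

```text
clock: 12.1
ee_pos: [0.5123, 0.0346, 0.1167]
tcp_rot: [[-1.0, 0.009, 0.004], [0.009, 1.0, 0.001], [-0.004, 0.001, -1.0]]
wrist_force: [-0.4, -1.0, 27.3]
finger_gap: 0.161
grasp_force: 62.6
```

Bore 0 is blind too. Next I'll confirm bore 2 and insert.

```bash
python3 jog.py '0 0 0 0 0 -.008 0;0 0 0 0 0 -.015 0;0 0 0 0 0 -.016 0;0 0 0 0 .043 0 0;0 0 0 0 .043 0 0'
python3 jog.py '0 0 0 0 .04 0 0;0 0 0 0 0 0 0'
python3 - <<'E'
from h import *
go([.5115,.1612,.142],V)
E
```

```text
clock: 12.72
ee_pos: [0.5106, 0.1213, 0.1535]
tcp_rot: [[-1.0, 0.01, -0.002], [0.01, 1.0, 0.0], [0.002, 0.0, -1.0]]
wrist_force: [-0.5, 0.0, -0.4]
finger_gap: 0.155
grasp_force: 59.1
clock: 12.98
ee_pos: [0.5107, 0.1625, 0.1532]
tcp_rot: [[-1.0, 0.006, -0.002], [0.006, 1.0, 0.0], [0.002, 0.0, -1.0]]
wrist_force: [0.1, -0.5, -1.0]
finger_gap: 0.156
grasp_force: 59.1
t 12.97 rot [ 0.0004 -0.0018  0.0046] d before [-0.0008 -0.0013  0.0112] d after [-0.0008 -0.0013  0.0112] F [ 0.1 -0.5 -1. ] gap 0.156 pos [0.5107 0.1625 0.1532]
```

```bash
python3 jog.py '0 -.002 .004 -.0008 -.0013 .004 0;0 0 0 0 0 .007 0;0 0 0 0 0 .003 0;0 0 0 0 0 .002 0'
python3 jog.py '0 0 0 0 0 .003 0;0 0 0 0 0 0 0'
```

```text
clock: 13.48
ee_pos: [0.5136, 0.1586, 0.1385]
tcp_rot: [[-1.0, 0.013, 0.004], [0.013, 1.0, 0.0], [-0.004, 0.001, -1.0]]
wrist_force: [-2.9, -2.3, 21.3]
finger_gap: 0.154
grasp_force: 61.4
clock: 13.72
ee_pos: [0.5135, 0.1596, 0.1346]
tcp_rot: [[-1.0, 0.014, 0.005], [0.014, 1.0, 0.003], [-0.004, 0.003, -1.0]]
wrist_force: [3.1, 6.9, -3.3]
finger_gap: 0.162
grasp_force: 59.8
```

```bash
python3 - <<'E'
from h import *
go([.5118,.1610,.1316],V)
E
python3 jog.py '0 .003 0 0 .001 .001 0;0 0 0 0 0 .002 0'
python3 - <<'E'
from h import *
go([.5118,.1610,.125],V)
E
```

```text
t 13.72 rot [ 0.0026  0.0045 -0.0037] d before [0.0018 0.0014 0.003 ] d after [0.0017 0.0014 0.003 ] F [ 3.1  6.9 -3.3] gap 0.162 pos [0.5135 0.1596 0.1346]
clock: 13.98
ee_pos: [0.5137, 0.1604, 0.1318]
tcp_rot: [[-1.0, 0.013, 0.002], [0.013, 1.0, 0.002], [-0.002, 0.002, -1.0]]
wrist_force: [3.0, 4.6, 2.5]
finger_gap: 0.159
grasp_force: 60.0
t 13.97 rot [ 0.0018  0.0018 -0.0029] d before [0.0019 0.0005 0.0068] d after [0.0019 0.0005 0.0068] F [3.  4.6 2.5] gap 0.159 pos [0.5137 0.1604 0.1318]
```

```bash
python3 jog.py '.002 .002 0 -.0003 .0006 .002 0;0 0 0 0 0 .003 0;0 0 0 0 0 .003 0'
python3 jog.py '0 0 0 0 .0004 .003 0;0 0 0 0 0 .002 0'
python3 jog.py '0 0 0 0 0 .002 0;0 0 0 0 0 .002 0'
```

```text
clock: 14.35
ee_pos: [0.5135, 0.1609, 0.1234]
tcp_rot: [[-1.0, 0.013, -0.001], [0.013, 1.0, -0.001], [0.001, -0.001, -1.0]]
wrist_force: [2.6, 3.7, 2.4]
finger_gap: 0.16
grasp_force: 59.9
clock: 14.6
ee_pos: [0.5133, 0.1612, 0.1183]
tcp_rot: [[-1.0, 0.013, -0.002], [0.013, 1.0, -0.001], [0.002, -0.001, -1.0]]
wrist_force: [3.0, 3.3, 1.8]
finger_gap: 0.16
grasp_force: 59.9
clock: 14.85
ee_pos: [0.5132, 0.1612, 0.1144]
tcp_rot: [[-1.0, 0.013, -0.002], [0.013, 1.0, -0.001], [0.002, -0.001, -1.0]]
wrist_force: [2.9, 4.3, 2.3]
finger_gap: 0.16
grasp_force: 59.9
```

Past the blind floor with no force: bore 2 is the through one.

```bash
python3 jog.py '0 0 0 0 .0004 .004 0;0 0 0 0 0 .004 0;0 0 0 0 0 .004 0;0 0 0 0 0 .004 0'
python3 jog.py '0 0 0 0 0 .003 0;0 0 0 0 0 .002 0'
python3 jog.py '0 0 0 0 0 .002 0;0 0 0 0 0 0 0'
```

```text
clock: 15.35
ee_pos: [0.513, 0.1616, 0.0981]
tcp_rot: [[-1.0, 0.013, -0.003], [0.013, 1.0, -0.001], [0.003, -0.001, -1.0]]
wrist_force: [2.6, 3.6, -0.5]
finger_gap: 0.16
grasp_force: 59.7
clock: 15.6
ee_pos: [0.513, 0.1616, 0.0933]
tcp_rot: [[-1.0, 0.013, -0.003], [0.013, 1.0, -0.001], [0.003, -0.001, -1.0]]
wrist_force: [2.6, 3.1, 1.2]
finger_gap: 0.159
grasp_force: 59.7
clock: 15.85
ee_pos: [0.5129, 0.1615, 0.0912]
tcp_rot: [[-1.0, 0.013, -0.003], [0.013, 1.0, -0.001], [0.003, -0.001, -1.0]]
wrist_force: [2.0, 3.8, -1.9]
finger_gap: 0.161
grasp_force: 59.5
```

```bash
python3 jog.py '0 0 0 0 0 .001 0;0 0 0 0 0 .001 0'
python3 jog.py '0 0 0 0 0 .001 0;0 0 0 0 0 0 0'
```

```text
clock: 16.1
ee_pos: [0.5132, 0.1616, 0.09]
tcp_rot: [[-1.0, 0.013, -0.002], [0.013, 1.0, -0.001], [0.002, -0.001, -1.0]]
wrist_force: [-2.6, 1.0, 16.6]
finger_gap: 0.158
grasp_force: 61.1
clock: 16.35
ee_pos: [0.5133, 0.1617, 0.09]
tcp_rot: [[-1.0, 0.013, -0.002], [0.013, 1.0, -0.001], [0.002, -0.001, -1.0]]
wrist_force: [-4.0, 1.2, 20.2]
finger_gap: 0.16
grasp_force: 61.7
```

Collar seated at 20 N. Now release, retreat, and move behind cap 1.

```bash
python3 jog.py '0 0 0 0 0 -.001 .5;0 0 0 0 0 0 .5;0 0 0 0 0 0 .5'
python3 jog.py '0 0 0 0 0 -.02 .5;0 0 0 0 0 -.05 .5;0 0 0 0 0 -.055 .5;0 0 0 -.03 -.03 0 .2;0 0 0 -.04 -.03 0 0'
python3 jog.py '0 0 0 0 0 0 0'
python3 - <<'E'
from h import *
from rig import ctrl, viewer, close_job
go([.585,.0975,.095],V)
o=[];d={}
for n,(x,y,w,h) in dict(top=(245,170,96,72),side=(280,130,96,72)).items():
    f=viewer.grab_frame(n);d[n]=f;o.append(cv2.resize(f['color'][y:y+h,x:x+w],(400,300),interpolation=cv2.INTER_CUBIC))
cv2.imwrite('pics/g4.png',np.hstack(o)[:,:,::-1])
E
```

```text
clock: 16.73
ee_pos: [0.5127, 0.1614, 0.0891]
tcp_rot: [[-1.0, 0.013, -0.003], [0.013, 1.0, -0.002], [0.003, -0.002, -1.0]]
wrist_force: [-0.5, -0.1, -0.4]
finger_gap: 0.498
grasp_force: 0.0
clock: 17.35
ee_pos: [0.5832, 0.1003, 0.2152]
tcp_rot: [[-1.0, 0.012, -0.001], [0.012, 1.0, -0.001], [0.001, -0.001, -1.0]]
wrist_force: [1.0, 0.4, -0.4]
finger_gap: 0.08
grasp_force: 0.0
clock: 17.48
ee_pos: [0.5841, 0.0989, 0.2139]
tcp_rot: [[-1.0, 0.015, -0.002], [0.015, 1.0, -0.002], [0.002, -0.002, -1.0]]
wrist_force: [-0.4, -0.3, 0.1]
finger_gap: -0.001
grasp_force: 0.0
t 17.48 rot [-0.0017 -0.0023 -0.0048] d before [-0.0012 -0.0011  0.1189] d after [-0.0009 -0.0014  0.1189] F [-0.4 -0.3  0.1] gap -0.001 pos [0.5841 0.0989 0.2139]
```

View pics/g4.png

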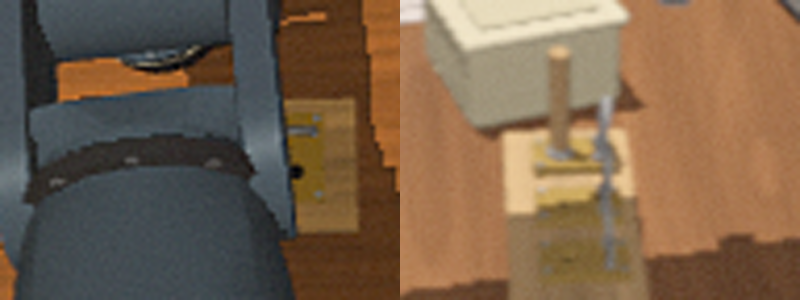

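The pin stands upright in bore 2: handle end at (560,50), collar on the brass at (562,153). Now I'll push cap 1 over.

```bash
python3 jog.py '0 0 -.004 -.001 -.0012 .05 0;0 0 0 0 0 .055 0;0 0 0 0 0 .012 0;0 0 0 0 0 0 0'
python3 jog.py '0 0 0 .015 0 0 0;0 0 0 .015 0 0 0;0 0 0 .015 0 0 0;0 0 0 .01 0 0 0;0 0 0 .01 0 0 0'
python3 jog.py '0 0 0 .005 0 .005 0;0 0 0 .005 0 .006 0;0 0 0 0 0 .006 0;0 0 0 0 0 .006 0'
python3 jog.py '0 0 0 0 0 .004 0;0 0 0 0 0 .002 0;0 0 0 0 0 0 0'
```

```text
clock: 18.08
ee_pos: [0.5833, 0.1, 0.0981]
tcp_rot: [[-1.0, 0.008, -0.002], [0.008, 1.0, -0.001], [0.002, -0.001, -1.0]]
wrist_force: [0.5, 0.2, 0.7]
finger_gap: -0.002
grasp_force: 0.0
clock: 18.7
ee_pos: [0.5187, 0.1002, 0.0989]
tcp_rot: [[-1.0, 0.009, 0.0], [0.009, 1.0, -0.001], [-0.0, -0.001, -1.0]]
wrist_force: [-0.5, -0.0, 0.1]
finger_gap: 0.003
grasp_force: 0.3
clock: 19.2
ee_pos: [0.5086, 0.1001, 0.0741]
tcp_rot: [[-1.0, 0.009, -0.002], [0.009, 1.0, -0.001], [0.002, -0.001, -1.0]]
wrist_force: [-0.2, -0.2, 1.1]
finger_gap: -0.005
grasp_force: 0.4
clock: 19.58
ee_pos: [0.5084, 0.1001, 0.0684]
tcp_rot: [[-1.0, 0.009, -0.002], [0.009, 1.0, -0.001], [0.002, -0.001, -1.0]]
wrist_force: [0.1, -0.1, 0.2]
finger_gap: 0.001
grasp_force: 0.0
```

```bash
python3 jog.py '0 0 0 0 0 .002 0;0 0 0 0 0 .002 0'
python3 jog.py '0 0 0 0 0 .0015 0;0 0 0 0 0 0 0'
```

```text
clock: 19.82
ee_pos: [0.5086, 0.1002, 0.0665]
tcp_rot: [[-1.0, 0.009, -0.002], [0.009, 1.0, -0.001], [0.002, -0.001, -1.0]]
wrist_force: [-14.7, -2.2, 44.5]
finger_gap: -0.003
grasp_force: 22.4
clock: 20.08
ee_pos: [0.5087, 0.1002, 0.0664]
tcp_rot: [[-1.0, 0.009, -0.001], [0.009, 1.0, -0.001], [0.001, -0.001, -1.0]]
wrist_force: [-17.4, -2.4, 48.1]
finger_gap: -0.002
grasp_force: 24.4
```

Cap 1 is at its hard stop. Next is cap 0.

```bash
python3 jog.py '0 0 0 0 0 -.04 0;0 0 0 0 0 -.05 0;0 0 0 -.04 -.032 0 0;0 0 0 -.036 -.034 0 0;0 0 0 0 0 0 0'
python3 - <<'E'
from h import *
go([.583,.0345,.098],V)
E
```

```text
clock: 20.7
ee_pos: [0.5856, 0.0315, 0.153]
tcp_rot: [[-1.0, 0.011, -0.001], [0.011, 1.0, -0.002], [0.001, -0.002, -1.0]]
wrist_force: [-0.1, 0.0, -0.8]
finger_gap: -0.004
grasp_force: 0.0
t 20.70 rot [-0.0016 -0.0008 -0.0008] d before [0.0026 0.0031 0.0549] d after [0.0026 0.003  0.055 ] F [-0.1  0.  -0.8] gap -0.004 pos [0.5856 0.0315 0.153 ]
```

```bash
python3 jog.py '0 0 0 0 .002 .05 0;0 0 0 0 0 .005 0;0 0 0 0 0 0 0'
python3 jog.py '0 0 0 .015 0 0 0;0 0 0 .015 0 0 0;0 0 0 .015 0 0 0;0 0 0 .012 0 0 0;0 0 0 .01 0 0 0'
python3 jog.py '0 0 0 .005 0 .005 0;0 0 0 .005 0 .006 0;0 0 0 0 0 .006 0;0 0 0 0 0 .006 0'
python3 jog.py '0 0 0 0 0 .004 0;0 0 0 0 0 .002 0;0 0 0 0 0 0 0'
```

```text
clock: 21.08
ee_pos: [0.5838, 0.0358, 0.0988]
tcp_rot: [[-1.0, 0.008, -0.002], [0.008, 1.0, -0.001], [0.002, -0.001, -1.0]]
wrist_force: [-0.0, -0.5, 0.4]
finger_gap: 0.002
grasp_force: 0.0
clock: 21.7
ee_pos: [0.5168, 0.0362, 0.0992]
tcp_rot: [[-1.0, 0.009, -0.0], [0.009, 1.0, -0.001], [0.0, -0.001, -1.0]]
wrist_force: [0.2, -0.5, 0.0]
finger_gap: -0.002
grasp_force: 0.3
clock: 22.2
ee_pos: [0.5071, 0.0361, 0.0748]
tcp_rot: [[-1.0, 0.009, -0.002], [0.009, 1.0, -0.001], [0.002, -0.001, -1.0]]
wrist_force: [-1.0, -0.2, 0.6]
finger_gap: 0.002
grasp_force: 0.4
clock: 22.58
ee_pos: [0.5068, 0.0361, 0.069]
tcp_rot: [[-1.0, 0.009, -0.002], [0.009, 1.0, -0.001], [0.002, -0.001, -1.0]]
wrist_force: [0.3, -0.2, 0.3]
finger_gap: 0.002
grasp_force: 0.0
```

```bash
python3 jog.py '0 0 0 0 0 .002 0;0 0 0 0 0 .002 0'
python3 jog.py '0 0 0 0 0 .0015 0;0 0 0 0 0 0 0'
python3 jog.py '0 0 0 0 0 -.04 0;0 0 0 0 0 -.06 0;0 0 0 0 -.06 -.01 0;0 0 0 0 -.06 0 0;0 0 0 0 -.06 0 0'
python3 jog.py '0 0 0 0 -.06 0 0;0 0 0 0 -.06 0 0;0 0 0 0 -.06 0 0;0 0 0 0 0 0 0'
python3 - <<'E'
from h import *
from rig import ctrl, viewer, close_job
o=[];d={}
for n,(x,y,w,h) in dict(top=(245,170,96,72),side=(280,130,96,72)).items():
    f=viewer.grab_frame(n);d[n]=f;o.append(cv2.resize(f['color'][y:y+h,x:x+w],(400,300),interpolation=cv2.INTER_CUBIC))
cv2.imwrite('pics/g5.png',np.hstack(o)[:,:,::-1])
E
```

```text
clock: 22.82
ee_pos: [0.507, 0.0361, 0.0666]
tcp_rot: [[-1.0, 0.009, -0.002], [0.009, 1.0, -0.001], [0.002, -0.001, -1.0]]
wrist_force: [-13.1, 0.4, 39.4]
finger_gap: -0.003
grasp_force: 19.8
clock: 23.08
ee_pos: [0.507, 0.0361, 0.0665]
tcp_rot: [[-1.0, 0.009, -0.001], [0.009, 1.0, -0.001], [0.001, -0.001, -1.0]]
wrist_force: [-15.5, -0.2, 43.8]
finger_gap: -0.002
grasp_force: 21.8
clock: 23.7
ee_pos: [0.5053, -0.1455, 0.1744]
tcp_rot: [[-1.0, 0.008, -0.001], [0.008, 1.0, -0.002], [0.001, -0.002, -1.0]]
wrist_force: [1.6, 0.3, -0.1]
finger_gap: 0.0
grasp_force: 0.0
clock: 24.2
ee_pos: [0.5032, -0.3273, 0.1738]
tcp_rot: [[-1.0, 0.013, -0.002], [0.013, 1.0, -0.002], [0.002, -0.002, -1.0]]
wrist_force: [-0.6, 0.2, -0.8]
finger_gap: -0.004
grasp_force: 0.0
```

View pics/g5.png

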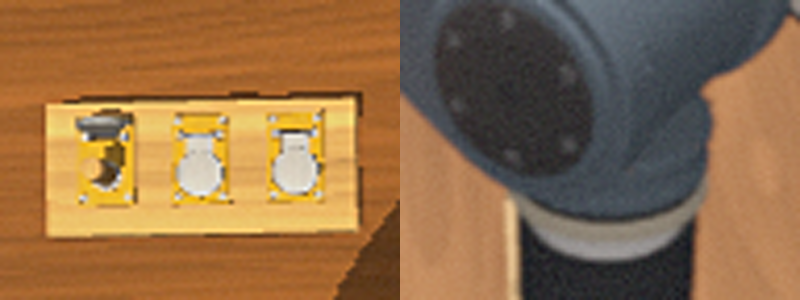

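The top view shows caps 1 (200,170) and 0 (295,165) lying flat over their bores, and the pin upright in bore 2 (100,170). I'm handing in.

```bash
python3 -c "
from rig import ctrl, viewer, close_job
print(close_job())"
```

```text
the job is handed in; nothing more can be done
None
```

The job is handed in, with no verdict shown: bores 0 and 1 proved blind and their caps are pressed shut to the stop, and the pin stands home on its collar in bore 2, the through one.

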